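# Set the cryostat's polariser ring and trigger the reading

## Task

On top of the round cryostat chamber, gently push the post of the polariser ring's lever around with your fingertips until the lever's pointer stands at the one long mark of the scale, and leave it there. Then press the black trigger button all the way down to take the reading, and let it come up again. Only push and press: grip nothing, and leave everything else on the table where it stands.

Things in the scene. Friction and masses are not known exactly. Their poses are not given: they have to be found in the camera images.
- chamber: Round aluminium and steel cryostat chamber fixed on the table, 236 mm across its flanges, top 100 mm above the table, with one side port (54 mm across, reaching 150 mm from the axis) along its -x. Origin: centre of its underside, on the ring's axis.
- ring: Dark steel ring, 100 mm across, 14 mm high, top 118 mm above the table, on top of the chamber. Turns endlessly either way about its vertical axis. Origin: on the axis at its underside, 104 mm above the table; z up; x points along its lever, a flat radial arm 12 mm wide. About 2 N sideways on the lever's post turns it; no spring, it stays where it is left.
- post (a point): Centre of the top of the lever's upright round dark steel post: 12 mm thick, standing on the arm 68 mm from the ring's axis, free from 118 to 148 mm above the table.
- pointer (a point): Tip of the lever's pointer (outer end of the arm), 83 mm from the ring's axis, 112 mm above the table.
- long_mark (a point): Inner end of the long scale mark, 83 mm from the ring's axis, 104 mm above the table, on any side. The scale is a fixed aluminium disc, 234 mm across, under the ring, with black radial marks every 15 degrees: 23 short (8 x 2 mm) and this long one (30 x 5 mm). The lever is set when its pointer tip is right over this point seen from above.
- trigger (a joint): Travel of the trigger button in m: 0 up, 0.006 fully down. Spring-loaded: about 5 N holds it fully down; it comes up by itself.
- trigger_top (a point): Centre of the top face of the black trigger button (40 mm across), 22 mm above the table when up, pressed straight down; it stands in a round grey housing (56 mm across, 12 mm high) fixed on the table to one side of the chamber (either side).
- flask: Loose steel flask with a cork stopper, 72 mm across (75 mm over its bands), 148 mm tall, on the side of the chamber opposite the button; leave alone. Origin: centre of its underside.
- jar: Loose jar with a white cap, 52 mm across, 70 mm tall; leave alone. Origin: centre of its underside.
- screwdriver: Loose screwdriver with a black handle lying on the table, about 200 mm long; leave alone. Origin: near its middle, on the table.
There are look-alikes about, which are no part of the job. What is meant by the part that bears trigger is not brown, and is the larger of those in its own colour.

How it is judged:
On the way, in this order (a step that is already met when the one before it is completed fails the run):
1. the pointer has been set to the long mark and rests there (horizontal distance between pointer and long_mark below 0.005 m and angular speed of ring below 0.05 rad/s), for 0.3 s.
2. the button is pressed right down while the pointer stands at the long mark (value of joint trigger above 0.0045 m and horizontal distance between pointer and long_mark below 0.005 m), for 0.04 s.
At the end, for the whole second after the job is handed in: The pointer tip is within 5 mm (seen from above) of the inner end of the long mark and the ring is at rest; the button has been pressed at least 4.5 mm down after that and is up again (under 1.5 mm); flask, jar and screwdriver are within 20 mm of where they stood (all of step 1 and value of joint trigger below 0.0015 m and distance of each of flask, jar, screwdriver from where it was at the start of the episode below 0.02 m); the robot touches nothing.
It fails at once if flask is shifted or lifted by 20 mm or more (distance of flask from where it was at the start of the episode above 0.02 m).
It fails at once if jar is shifted or lifted by 20 mm or more (distance of jar from where it was at the start of the episode above 0.02 m).
It fails at once if screwdriver is shifted or lifted by 20 mm or more (distance of screwdriver from where it was at the start of the episode above 0.02 m).
It fails at once if the ring or its lever is squeezed or shoved with more than 30 N (contact force between the fingers and ring above 30 N).
It also fails if it takes over 64 s, if anything falls off the work surface, if the arm or the gripper's body presses on something with over 40 N, if the wrist force passes 120 N, or if a joint passes its speed limit or range.

## Robot

A 6-joint arm with a two-finger parallel gripper is mounted at the origin on the work surface. World frame = base frame: x ahead of the robot, y to its left, z up, the work surface at z = 0. Lengths are in m, angles in rad, forces in N, time in s.
With the tool pointing down it reaches from about 0.275 to 0.775 m from the base axis. Payload 14.6 kg.
Tool frame: the origin (TCP) lies at the very end of the fingers, on their centre line; the grasp point (between the pads) lies 19 mm behind it; z points along the fingers, x is the direction in which the jaws open and shut, and the axes are right-handed (so a half turn about z gives the same grasp; the last joint's range is limited). The gripper opens to 85 mm and grips with 20 to 120 N. Pads are 22 mm wide; open, the fingers measure 114 mm over their backs; the gripper's body (76 mm by 85 mm) begins 54 mm behind the grasp point. The pads swing forward as they close: fully open they stand 13 mm farther back than shut.
Start: joints at [-1.438, 0.263, -0.048, 1.259, 0, 1.415], TCP at [0.149, -0.503, 0.231] pointing down, gripper open.
Joint ranges: [-2.65, 2.65], [-0.89, 1.7], [-1.18, 1.37], [-2.13, 2.11], [-1.35, 1.29], [-3.14, 3.14]. Speed limits (rad/s): [1.89, 1.89, 2.57, 2.79, 3.14, 3.14].

## Interface

Orientations are given as [roll, pitch, yaw] about the fixed x, y, z axes, in that order (R = Rz(yaw) Ry(pitch) Rx(roll)).
In Python, from plant import monitor, viewer, job, finder gives the robot as it stands. The module is installed in compiled form; this text tells all that it offers.
- The arm moves only by the shell command python3 -m crank 'ROWS' [FORCE]. ROWS is a JSON object of lists of equal length, an entry for each row: "linear": the shift along the tool's x, y, z in mm, a list of three; "twist": the turn, a rotation vector about the tool's x, y, z in rad, a list of three; "grip": the closure, from -1 (fully open) to 1 (shut). In form: {"linear": [[dx, dy, dz], ...], "twist": [[rx, ry, rz], ...], "grip": [grip, ...]}. A call has 1 to 20 rows; each row is the pose to reach, as a shift and turn from the pose commanded when the call began, along the tool's axes at that moment; what a row does not reach only later rows make up. A row lasts 1/10 s, in which the tool goes at most 50 mm and 8.59 degrees, less where a joint would pass 70% of its speed; a pose out of reach is approached as far as the arm can. A call with a gripper value outside its range is refused whole. The fingers move at their own pace and stop on an object; FORCE is the grip in N (left out, the last holds). Time passes only in rows, so rows that repeat a pose let the fingers close. It gives the time, the measured TCP pose, the force and the opening at its end, in the units of the state.
- monitor.get_obs(): the state, without advancing time (a new reading comes with each control period).
- viewer.read_camera(name): name is "scene" or "top" or "wrist"; returns a dict with "frame" (420x560x3 uint8, red, green, blue), "depth" (420x560 float32, m along the optical axis (not along the pixel's ray), 0 where there is no reading), "vertical_fov" (degrees; the focal length in pixels is half the picture's height over the tangent of half this angle, whatever the lens; pixels are square), "cx", "cy" (the principal point, pixels), "cam_to_world" (4x4, takes a point from camera to world coordinates); the wrist camera has in their place "mount" (4x4, takes a point from camera to tool coordinates, whose origin is the TCP and whose axes are the tool frame's). Camera axes: x right, y down, z forward; pixel columns grow to the right and rows downward; lengths in m; the calibration is good to about 2 mm. The wrist camera is an equidistant fisheye: a pixel r from the principal point sees the ray r / f radians off the axis. A picture is of the moment at which its call begins: read the wrist's pose just before it.
- job.hand_in(): hands the job in, once; it reports no verdict.
Trained networks look in the newest picture that a camera, given by its name, has taken for a name from the list of things; names that differ only in an ending like _2 or _b are one class to them, and where a whole thing is asked for, a point or a joint stands for the part that bears it (a point fixed in the world has none). Each returns a list of dicts, best first, with "p" (0 to 1); they miss things now and then, are a little off and sometimes report something else, mostly with a low value. They report only what shows in the picture. A call takes as long as a camera call. They do not tell look-alikes from the thing itself.
- finder.masks_of(camera, thing): "mask" (420x560 bool, what is visible of it).
- finder.landmark_of(camera, thing): "at" ([x, y, z] in m, in world coordinates, good to about 4 mm: a listed point, or the origin of a listed thing).
The state is a dict: "time": time; "joint_pos": joint angles; "joint_velocities": joint speeds; "joint_efforts": joint torques, N m; "tcp_pos": TCP position; "eef_rot": TCP orientation; "ft_force": force on the tool from outside, world axes, zero at the start; "ft_torque": the same for the moment, N m; "gripper_width": finger opening in m.
Only numpy, scipy, OpenCV 4.12 (cv2) and the standard library are available. Lean on these libraries where they do the work, as an engineer would, in place of code of your own. Each camera call takes 0.05 s, during which the arm holds its last target.

## Working session

There is one attempt and no reset: what is moved stays moved. The work goes in short steps, Python scripts to look and compute and a shell command to move; the robot and the scene stay as the last step left them, time stands still between calls to the robot, and variables do not carry over. Pictures are saved under pics/ and viewed, and the job is handed in when it is done.

```bash
mkdir -p pics; cat > h.py <<'E'
import numpy as np, cv2
from plant import monitor, viewer, job, finder
def save(n,im): cv2.imwrite('pics/'+n+'.png',im[:,:,::-1])
def pt(c,u,v):
    f=210/np.tan(np.radians(c['vertical_fov'])/2)
    z=c['depth'][int(v),int(u)]
    p=np.array([(u-c['cx'])/f*z,(v-c['cy'])/f*z,z,1]); return (c['cam_to_world']@p)[:3]
E
python3 - <<'E'
from h import *
o=monitor.get_obs(); print(o['time'],o['tcp_pos'],o['eef_rot'],o['gripper_width'])
for n in ['top','scene']:
    c=viewer.read_camera(n); save(n+'0',c['frame']); print(n,c['vertical_fov'],c['cx'],c['cy'],c['cam_to_world'].round(3).tolist())
    for t in ['chamber','ring','post','pointer','long_mark','trigger_top','flask','jar','screwdriver']:
        print(t,[(round(float(d['p']),2),np.round(d['at'],3).tolist()) for d in finder.landmark_of(n,t)])
E
```

```text
0.0 [ 0.14898571 -0.50315352  0.23081571] [-3.14141747e+00  1.01852443e-03 -1.28301728e+00] 0.08496578370065398
top 54.8746303283737 280.46498371607186 210.9900019831755 [[-0.03, -0.984, 0.178, 0.35], [-0.999, 0.031, 0.006, -0.013], [-0.012, -0.177, -0.984, 1.199], [0.0, 0.0, 0.0, 1.0]]
chamber [(0.84, [0.523, 0.021, -0.0])]
ring [(0.7, [0.521, 0.021, 0.107])]
post [(0.87, [0.567, 0.075, 0.149])]
pointer [(0.72, [0.577, 0.082, 0.11])]
long_mark [(0.82, [0.453, -0.02, 0.106]), (0.42, [0.495, 0.36, -0.002]), (0.4, [0.524, 0.021, 0.0])]
trigger_top [(0.73, [0.334, -0.314, 0.018]), (0.56, [0.428, -0.335, 0.023]), (0.5, [0.519, -0.328, 0.016])]
flask [(0.63, [0.494, 0.36, -0.004])]
jar [(0.67, [0.716, 0.259, -0.0])]
screwdriver [(0.7, [0.716, -0.313, -0.001]), (0.61, [0.454, -0.02, 0.106])]
scene 50.09683527164874 281.15025096182893 199.92483076159004 [[0.828, 0.302, -0.472, 1.118], [0.56, -0.472, 0.68, -0.822], [-0.018, -0.828, -0.56, 0.763], [0.0, 0.0, 0.0, 1.0]]
chamber [(0.56, [0.521, 0.021, 0.004]), (0.29, [0.427, -0.34, 0.022])]
ring [(0.66, [0.52, 0.018, 0.103])]
post [(0.81, [0.566, 0.069, 0.145])]
pointer []
long_mark [(0.76, [0.456, -0.026, 0.107])]
trigger_top [(0.59, [0.428, -0.342, 0.023]), (0.55, [0.331, -0.311, 0.025]), (0.4, [0.518, -0.328, 0.014])]
flask [(0.88, [0.497, 0.365, -0.002])]
jar [(0.64, [0.717, 0.258, -0.003])]
screwdriver [(0.92, [0.713, -0.313, 0.001])]
```

View pics/top0.png

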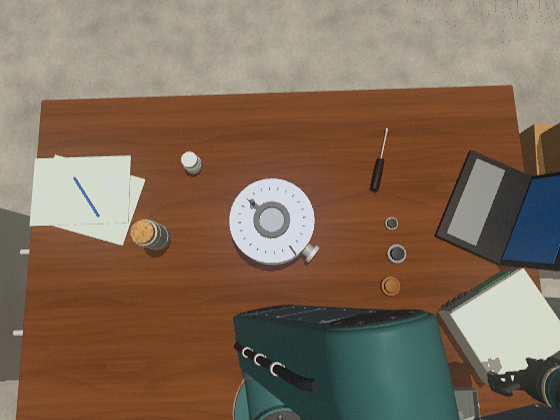

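View pics/scene0.png

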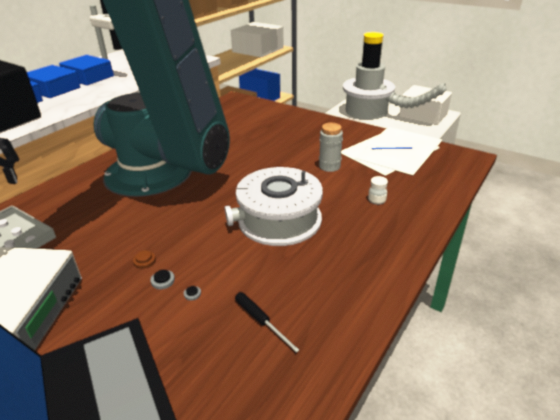

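```bash
python3 - <<'E'
from h import *
c=viewer.read_camera('top')
f=210/np.tan(np.radians(c['vertical_fov'])/2); M=np.linalg.inv(c['cam_to_world'])
for n,p in dict(a=[.334,-.314,.02],b=[.428,-.338,.02],c=[.519,-.328,.02],ch=[.522,.021,.104],lm=[.453,-.022,.104]).items():
    q=M@np.array(p+[1]); u,v=q[0]/q[2]*f+c['cx'],q[1]/q[2]*f+c['cy']; print(n,u,v)
a=c['frame'][200:350,370:500]; b=c['frame'][120:270,200:350]
save('crop',np.hstack([cv2.resize(a,None,fx=3,fy=3,interpolation=2),cv2.resize(b,None,fx=2.6,fy=3,interpolation=2)]))
E
```

```text
a 390.9742798651506 286.3980126745901
b 396.72770796027424 253.1548441958805
c 390.813090724711 222.2083571445125
ch 271.0391870493319 220.51654884857027
lm 287.5588576501431 245.18444887449024
```

View crop.

View pics/crop.png

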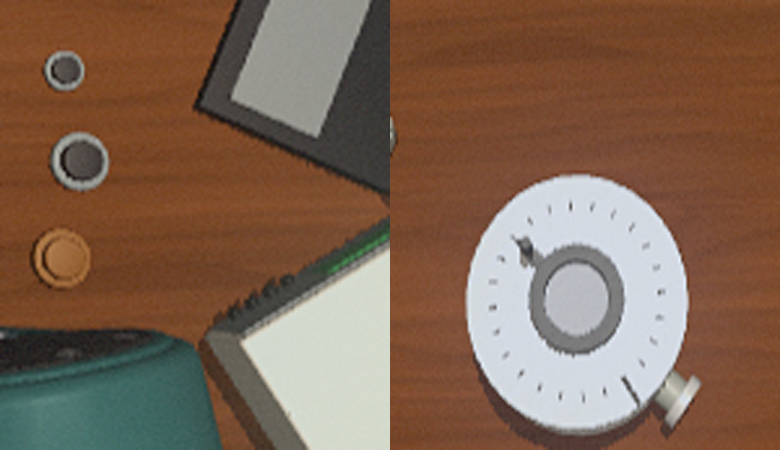

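```bash
python3 - <<'E'
from h import *
c=viewer.read_camera('top')
a=c['frame'].copy(); a=cv2.resize(a[160:280,220:330],None,fx=5,fy=5,interpolation=cv2.INTER_CUBIC); save('ring',a)
# unroll: circle fit of plate, dark profile at z=.104 radii 85..110
f=210/np.tan(np.radians(c['vertical_fov'])/2); M=np.linalg.inv(c['cam_to_world'])
def proj(p):
    q=M[:3,:3]@p+M[:3,3]; return q[0]/q[2]*f+c['cx'],q[1]/q[2]*f+c['cy']
for t in ['ring','chamber']:
  for cam in ['top','scene']:
    viewer.read_camera(cam)
    print(t,cam,[(d['p'],np.round(d['at'],4)) for d in finder.landmark_of(cam,t)][:1])
g=cv2.cvtColor(c['frame'],6)
best=None
C=np.array([.522,.021])
for r in (.09,.1,.108):
  row=[]
  for th in range(-180,180,3):
    p=np.array([C[0]+r*np.cos(np.radians(th)),C[1]+r*np.sin(np.radians(th)),.104]); u,v=proj(p)
    row.append(int(cv2.getRectSubPix(g,(1,1),(float(u),float(v)))[0,0]))
  print(r,row)
E
```

```text
ring top []
ring scene [(0.58, array([0.5202, 0.0171, 0.1009]))]
chamber top [(0.73, array([0.5199, 0.0219, 0.1038]))]
chamber scene [(0.7, array([0.5205, 0.023 , 0.0021]))]
0.09 [218, 181, 220, 219, 218, 218, 187, 214, 219, 218, 222, 131, 166, 220, 219, 219, 199, 193, 220, 219, 219, 201, 195, 219, 219, 219, 193, 193, 220, 218, 221, 194, 179, 220, 219, 220, 191, 197, 219, 219, 221, 185, 204, 219, 219, 220, 153, 220, 220, 219, 221, 164, 220, 219, 219, 218, 137, 220, 219, 218, 223, 159, 220, 218, 219, 212, 208, 219, 218, 219, 183, 207, 219, 219, 220, 185, 209, 219, 219, 221, 173, 214, 218, 217, 220, 180, 213, 218, 217, 220, 176, 193, 219, 219, 219, 195, 204, 220, 219, 219, 203, 202, 219, 219, 219, 213, 200, 220, 219, 218, 218, 198, 220, 218, 218, 220, 182, 220, 218, 218]
0.1 [217, 217, 219, 219, 218, 218, 217, 219, 219, 218, 221, 145, 196, 220, 218, 219, 219, 219, 219, 219, 219, 218, 218, 219, 219, 218, 220, 218, 218, 219, 219, 219, 220, 218, 219, 220, 218, 219, 220, 219, 218, 219, 219, 219, 218, 219, 218, 220, 218, 219, 219, 217, 219, 221, 219, 219, 219, 218, 218, 219, 218, 219, 218, 
[... 191 characters left out ...]
18, 218, 219, 219, 219, 219, 219, 219, 218, 218, 218, 218, 218, 219, 218, 217, 217, 217, 218]
0.108 [219, 218, 218, 219, 219, 219, 218, 218, 219, 218, 222, 128, 197, 220, 219, 219, 219, 219, 219, 218, 220, 219, 220, 219, 220, 219, 220, 219, 219, 219, 218, 219, 219, 219, 219, 219, 219, 220, 219, 219, 220, 219, 218, 219, 219, 219, 218, 220, 218, 218, 219, 219, 218, 218, 218, 219, 219, 220, 219, 219, 219, 218, 217, 218, 218, 219, 218, 218, 218, 218, 218, 218, 218, 218, 219, 217, 218, 217, 219, 218, 218, 217, 217, 218, 218, 219, 218, 216, 218, 217, 217, 218, 218, 219, 218, 219, 217, 218, 218, 219, 219, 219, 218, 219, 219, 219, 219, 220, 218, 219, 219, 219, 219, 219, 219, 219, 218, 218, 217, 218]
```

```bash
python3 - <<'E'
from h import *
from scipy.optimize import minimize
c=viewer.read_camera('top')
f=210/np.tan(np.radians(c['vertical_fov'])/2); M=np.linalg.inv(c['cam_to_world'])
g=cv2.GaussianBlur(cv2.cvtColor(c['frame'],6),(0,0),1.0)
def samp(C,r,th,z=.104):
    P=np.stack([C[0]+r*np.cos(th),C[1]+r*np.sin(th),0*th+z],-1)@M[:3,:3].T+M[:3,3]
    u=(P[...,0]/P[...,2]*f+c['cx']).astype('f4'); v=(P[...,1]/P[...,2]*f+c['cy']).astype('f4')
    return cv2.remap(g,u,v,1).astype(float)
r,k=np.meshgrid(np.linspace(.083,.091,5),np.arange(24))
def cost(x): return samp(x[:2],r,x[2]+k*np.radians(15)).mean()
best=min((minimize(cost,[.521+a,.021+b,np.radians(t)],method='Nelder-Mead',options=dict(initial_simplex=np.array([[.521+a,.021+b,np.radians(t)]]*4)+np.vstack([np.zeros(3),np.diag([.003,.003,.02])]))) for a in(-.002,.002) for b in(-.002,.002) for t in range(0,15,3)),key=lambda q:q.fun)
C=best.x[:2];print(C,np.degrees(best.x[2])%15,best.fun)
th=np.radians(np.arange(-180,180,.5))
rr,tt=np.meshgrid(np.linspace(.094,.110,8),th); d=255-samp(C,rr,tt).mean(1); d-=np.median(d); d[d<8]=0
print('mark',np.degrees((d*th).sum()/d.sum()))
for z in(.118,):
  rr,tt=np.meshgrid(np.linspace(.053,.06,5),th); d=255-samp(C,rr,tt,z).mean(1); d-=np.median(d); d[d<15]=0
  i=d.argmax(); w=slice(max(0,i-30),i+30); print('lever',np.degrees((d*th)[w].sum()/d[w].sum()))
E
```

```text
[0.52458094 0.01983003] 2.698054637903011 197.925
mark -147.34840854149877
lever 50.04514657980456
```

View pics/ring.png

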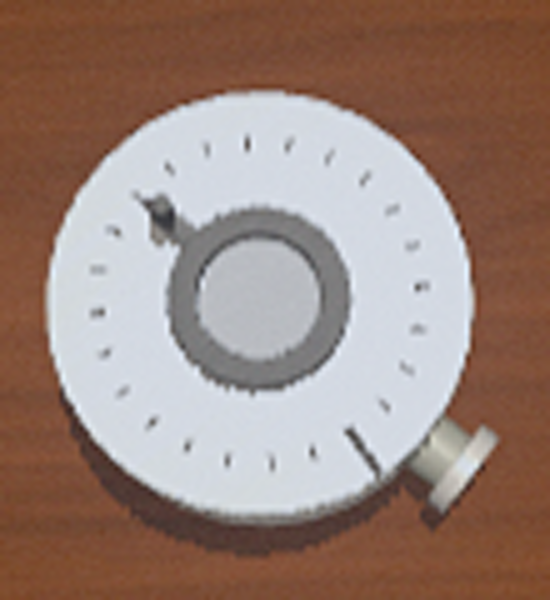

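```bash
cat >> h.py <<'E'
from scipy.spatial.transform import Rotation as Rn
def rel(target,yaw_deg):
    o=monitor.get_obs(); R=Rn.from_euler('xyz',o['eef_rot'])
    T=Rn.from_euler('xyz',[np.pi,0,np.radians(yaw_deg)])
    return (R.inv().apply(np.array(target)-o['tcp_pos'])*1000).round(1), (R.inv()*T).as_rotvec().round(3)
E
python3 -c "
from h import *
print(rel([.567,.072,.215],-40))"
python3 -m crank '{"linear":[[-22,-28,1],[-43,-56,2],[-65,-85,2],[-87,-113,3],[-108,-141,4],[-130,-169,5],[-151,-198,6],[-173,-226,6],[-195,-254,7],[-216,-282,8],[-238,-310,9],[-260,-339,10],[-281,-367,10],[-303,-395,11],[-325,-423,12],[-346,-451,13],[-368,-480,14],[-389,-508,14],[-411,-536,15],[-433,-564,16]],"twist":[[0,0,-0.03],[0,0,-0.06],[0,0,-0.09],[0,0,-0.12],[0,0,-0.15],[0,0,-0.18],[0,0,-0.2],[0,0,-0.23],[0,0,-0.26],[0,0,-0.29],[0,0,-0.32],[0,0,-0.35],[0,0,-0.38],[0,0,-0.41],[0,0,-0.44],[0,0,-0.47],[0,0,-0.5],[0,0,-0.53],[0,0,-0.56],[0,0,-0.585]],"grip":[0.2,0.2,0.2,0.2,0.2,0.2,0.2,0.2,0.2,0.2,0.2,0.2,0.2,0.2,0.2,0.2,0.2,0.2,0.2,0.2]}' 20
python3 - <<'E'
from h import *
print(rel([.567,.072,.215],-40)); o=monitor.get_obs(); print(o['gripper_width'],o['joint_pos'])
T=np.eye(4); T[:3,:3]=Rn.from_euler('xyz',o['eef_rot']).as_matrix(); T[:3,3]=o['tcp_pos']
c=viewer.read_camera('wrist'); save('w1',c['frame'])
for t in ['post','long_mark','pointer']: print(t,[(round(float(d['p']),2),np.round(d['at'],4).tolist()) for d in finder.landmark_of('wrist',t)])
E
```

```text
(array([-433.1, -564.1,   16.3]), array([-0.   ,  0.   , -0.585]))
time: 3.55
tcp_pos: [0.5676, 0.0733, 0.2153]
eef_rot: [-3.142, -0.0, -0.697]
ft_force: [0.5, -1.3, 0.9]
gripper_width: 0.034
(array([0.3, 1.4, 0.3]), array([-0.   , -0.   ,  0.001]))
0.03402089040315577 [-1.39680026e-02  3.49605194e-01  3.58748157e-02  1.25691444e+00
 -6.88583160e-05  2.25351391e+00]
post [(0.7, [0.5686, 0.0708, 0.1465])]
long_mark [(0.55, [0.4533, -0.0217, 0.1062])]
pointer [(0.67, [0.5798, 0.0817, 0.1127])]
```

View wrist.

View pics/w1.png

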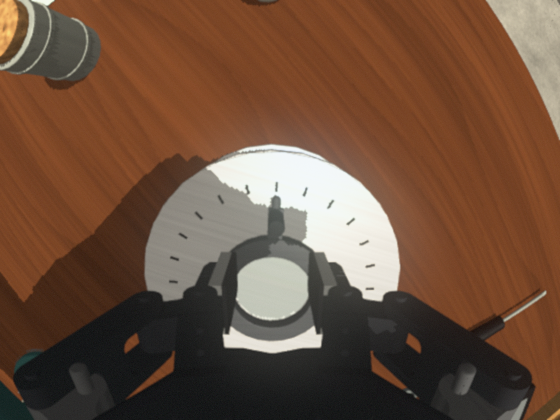

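The wrist view shows the post at about (275,205), midway between the fingers. The button candidates in the top picture are brown (391,286), large black (397,253) and small black (391,222). By the description I choose the large black one, and the crop confirmed it. Next I descend around the post without touching it.

```bash

python3 -m crank '{"linear":[[0,1,15],[0,1,35],[0,1,55],[0,1,75],[0,1,90],[0,1,90]],"twist":[[0,0,0],[0,0,0],[0,0,0],[0,0,0],[0,0,0],[0,0,0]],"grip":[0.2,0.2,0.2,0.2,0.2,0.2]}'
python3 - <<'E'
from h import *
o=monitor.get_obs()
c=viewer.read_camera('wrist'); save('w2',c['frame'])
c=viewer.read_camera('scene'); save('s2',cv2.resize(c['frame'][120:280,180:400],None,fx=3,fy=3))
# plan: world waypoints for lever th from yaw+90, in tool axes at call start
C=np.array([.523,.020]);r=.068
R=Rn.from_euler('xyz',o['eef_rot']); t0=np.degrees(o['eef_rot'][2])+90; print(t0)
for th in np.arange(t0,t0+90,4):
    p=np.array([*(C+r*np.array([np.cos(np.radians(th)),np.sin(np.radians(th))])),.125])
    l,w=rel(p,th-90); print(round(th-t0),l.tolist(),w[2])
E
```

```text
time: 4.35
tcp_pos: [0.5648, 0.0702, 0.1239]
eef_rot: [3.14, 0.002, -0.699]
ft_force: [0.8, -0.0, -0.1]
gripper_width: 0.0344
49.93363504823588
0 [-0.5, -1.6, 0.9] 0.0
4 [-5.2, -1.5, 0.9] -0.069
8 [-10.0, -1.0, 0.9] -0.139
12 [-14.6, -0.2, 0.9] -0.209
16 [-19.2, 1.0, 0.9] -0.279
20 [-23.8, 2.5, 0.9] -0.349
24 [-28.2, 4.2, 0.9] -0.419
28 [-32.4, 6.3, 0.9] -0.488
32 [-36.5, 8.7, 0.9] -0.558
36 [-40.5, 11.3, 0.9] -0.628
40 [-44.2, 14.3, 0.9] -0.698
44 [-47.7, 17.4, 0.9] -0.768
48 [-51.0, 20.8, 0.9] -0.837
52 [-54.1, 24.5, 0.9] -0.907
56 [-56.9, 28.3, 0.9] -0.977
60 [-59.4, 32.3, 0.9] -1.047
64 [-61.6, 36.5, 0.9] -1.117
68 [-63.6, 40.9, 0.9] -1.186
72 [-65.2, 45.3, 0.9] -1.256
76 [-66.5, 49.9, 0.9] -1.326
80 [-67.5, 54.5, 0.9] -1.396
84 [-68.1, 59.2, 0.9] -1.466
88 [-68.5, 64.0, 0.9] -1.536
```

View pics/s2.png

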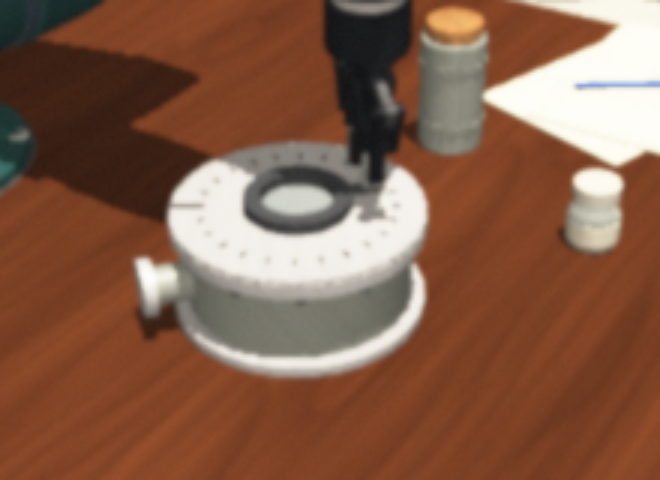

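View pics/w2.png

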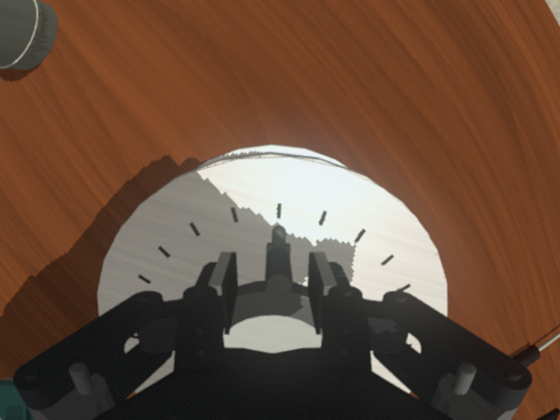

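```bash

python3 -m crank '{"linear":[[-3,-1,0],[-5,-1,0],[-7.5,-1,0],[-10,-1,0],[-12,-0.5,0],[-14.5,0,0],[-17,0.5,0],[-19,1,0],[-23.5,2.5,0],[-28,4,0],[-32.5,6.5,0],[-36.5,8.5,0],[-40.5,11.5,0],[-44,14.5,0],[-47.5,17.5,0],[-51,21,0],[-54,24.5,0],[-57,28.5,0],[-59.5,32.5,0],[-61.5,36.5,0]],"twist":[[0,0,-0.035],[0,0,-0.07],[0,0,-0.105],[0,0,-0.14],[0,0,-0.175],[0,0,-0.21],[0,0,-0.244],[0,0,-0.28],[0,0,-0.35],[0,0,-0.42],[0,0,-0.49],[0,0,-0.56],[0,0,-0.63],[0,0,-0.7],[0,0,-0.77],[0,0,-0.84],[0,0,-0.91],[0,0,-0.98],[0,0,-1.05],[0,0,-1.12]],"grip":[0.2,0.2,0.2,0.2,0.2,0.2,0.2,0.2,0.2,0.2,0.2,0.2,0.2,0.2,0.2,0.2,0.2,0.2,0.2,0.2]}'
cat > plan.py <<'E'
from h import *
import sys
o=monitor.get_obs()
c=viewer.read_camera(sys.argv[1]); save(sys.argv[2],c['frame'])
C=np.array([.523,.020]);r=.068; zt=float(sys.argv[4]) if len(sys.argv)>4 else .124
d=o['tcp_pos'][:2]-C; t0=np.degrees(o['eef_rot'][2])+90
print(t0,'tcp radius',np.hypot(*d),'ang',np.degrees(np.arctan2(d[1],d[0])),o['gripper_width'],o['joint_pos'].round(2) if hasattr(o['joint_pos'],'round') else o['joint_pos'])
for th in np.arange(t0,t0+float(sys.argv[3])+.1,4):
    p=np.array([*(C+r*np.array([np.cos(np.radians(th)),np.sin(np.radians(th))])),zt])
    l,w=rel(p,th-90); print(round(th-t0),l.tolist(),w[2])
E
python3 plan.py wrist w3 70
```

```text
time: 6.45
tcp_pos: [0.4964, 0.0827, 0.1267]
eef_rot: [3.141, -0.003, 0.425]
ft_force: [1.2, 3.4, 0.3]
gripper_width: 0.0342
114.33853764542592 tcp radius 0.06809885818321637 ang 112.96908746582965 0.034175951711085735 [ 0.    0.28 -0.32  0.97  0.    1.15]
0 [-1.0, 0.1, 2.7] 0.004
4 [-5.7, 0.3, 2.7] -0.066
8 [-10.5, 0.7, 2.7] -0.136
12 [-15.1, 1.5, 2.7] -0.205
16 [-19.7, 2.7, 2.6] -0.275
20 [-24.3, 4.1, 2.6] -0.345
24 [-28.7, 5.9, 2.6] -0.415
28 [-33.0, 7.9, 2.6] -0.485
32 [-37.1, 10.3, 2.6] -0.554
36 [-41.0, 12.9, 2.6] -0.624
40 [-44.8, 15.8, 2.6] -0.694
44 [-48.3, 19.0, 2.6] -0.764
48 [-51.6, 22.4, 2.6] -0.834
52 [-54.7, 26.0, 2.6] -0.903
56 [-57.5, 29.9, 2.6] -0.973
60 [-60.0, 33.9, 2.6] -1.043
64 [-62.3, 38.1, 2.6] -1.113
68 [-64.2, 42.4, 2.6] -1.183
```

View pics/w3.png

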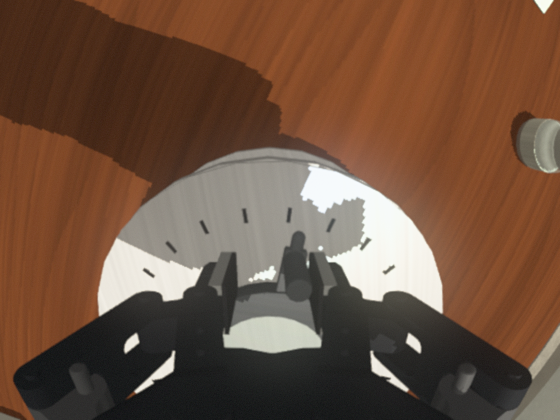

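The wrist view shows the post at (295,270) resting against the right pad, with the lever following. I continue.

```bash

python3 -m crank '{"linear":[[-3,0,1],[-5.5,0.5,1.5],[-8,0.5,2],[-10.5,0.5,2],[-15,1.5,2],[-19.5,2.5,2],[-24.5,4,2],[-28.5,6,2],[-33,8,2],[-37,10.5,2],[-41,13,2],[-45,16,2],[-48.5,19,2],[-51.5,22.5,2],[-54.5,26,2],[-57.5,30,2],[-60,34,2],[-62.5,38,2],[-64,42.5,2],[-64,42.5,2]],"twist":[[0,0,-0.035],[0,0,-0.07],[0,0,-0.105],[0,0,-0.14],[0,0,-0.21],[0,0,-0.28],[0,0,-0.35],[0,0,-0.42],[0,0,-0.49],[0,0,-0.56],[0,0,-0.63],[0,0,-0.7],[0,0,-0.77],[0,0,-0.84],[0,0,-0.91],[0,0,-0.98],[0,0,-1.05],[0,0,-1.12],[0,0,-1.185],[0,0,-1.185]],"grip":[0.2,0.2,0.2,0.2,0.2,0.2,0.2,0.2,0.2,0.2,0.2,0.2,0.2,0.2,0.2,0.2,0.2,0.2,0.2,0.2]}'
python3 plan.py wrist w4 40
```

```text
time: 8.5
tcp_pos: [0.4551, 0.0172, 0.1241]
eef_rot: [3.14, 0.0, 1.606]
ft_force: [0.6, 0.6, -0.3]
gripper_width: 0.034
182.01615528242718 tcp radius 0.06796295749512768 ang -177.61661476661686 0.033989547090348515 [-0.14  0.21 -0.43  0.93 -0.   -0.18]
0 [0.3, -0.0, -0.0] -0.002
4 [-4.5, 0.1, 0.0] -0.072
8 [-9.2, 0.6, 0.0] -0.142
12 [-13.9, 1.5, 0.0] -0.212
16 [-18.5, 2.6, 0.0] -0.281
20 [-23.0, 4.1, 0.0] -0.351
24 [-27.4, 5.9, 0.0] -0.421
28 [-31.6, 8.0, 0.0] -0.491
32 [-35.7, 10.4, 0.0] -0.561
36 [-39.7, 13.0, 0.0] -0.63
40 [-43.4, 16.0, 0.0] -0.7
```

View pics/w4.png

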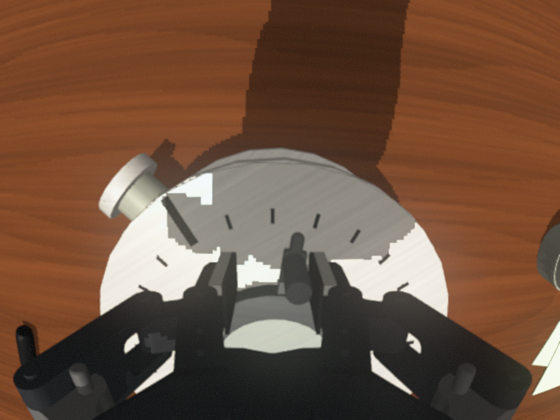

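```bash

python3 -m crank '{"linear":[[-2,0,0],[-4.5,0,0],[-9,0.5,0],[-14,1.5,0],[-18.5,2.5,0],[-23,4,0],[-27.5,6,0],[-30,7,0],[-32,8,0],[-34,9,0],[-36,10.5,0],[-38,12,0],[-38,12,0],[-38,12,0]],"twist":[[0,0,-0.035],[0,0,-0.07],[0,0,-0.14],[0,0,-0.21],[0,0,-0.28],[0,0,-0.35],[0,0,-0.42],[0,0,-0.455],[0,0,-0.49],[0,0,-0.525],[0,0,-0.56],[0,0,-0.595],[0,0,-0.595],[0,0,-0.595]],"grip":[0.2,0.2,0.2,0.2,0.2,0.2,0.2,0.2,0.2,0.2,0.2,0.2,0.2,0.2]}'
python3 plan.py wrist w5 10
```

```text
time: 9.95
tcp_pos: [0.4682, -0.0198, 0.1235]
eef_rot: [3.141, 0.0, 2.199]
ft_force: [-0.4, -0.3, -0.4]
gripper_width: 0.0343
216.0177449508541 tcp radius 0.06774422429674386 ang -143.97293868852415 0.03426436202218152 [-0.22  0.23 -0.4   0.94 -0.   -0.85]
0 [-0.0, -0.2, -0.5] 0.0
4 [-4.7, -0.1, -0.5] -0.069
8 [-9.5, 0.4, -0.5] -0.139
```

View pics/w5.png

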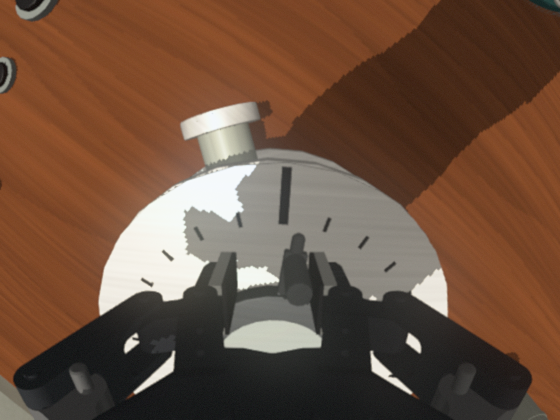

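```bash
cat > meas.py <<'E'
from h import *
import sys
o=monitor.get_obs()
T=np.eye(4); T[:3,:3]=Rn.from_euler('xyz',o['eef_rot']).as_matrix(); T[:3,3]=o['tcp_pos']
c=viewer.read_camera('wrist'); W=T@c['mount']
f=210/np.tan(np.radians(c['vertical_fov'])/2)
def hit(u,v,z):
    x,y=u-c['cx'],v-c['cy']; r=np.hypot(x,y); a=r/f
    d=W[:3,:3]@np.array([np.sin(a)*x/r,np.sin(a)*y/r,np.cos(a)]); return W[:3,3]+d*(z-W[2,3])/d[2]
C=np.array([.523,.020])
def rep(n,p): d=p[:2]-C; print(n,p.round(4),'ang',np.degrees(np.arctan2(d[1],d[0])).round(2),'r',np.hypot(*d).round(4))
for t in ['pointer','long_mark','post','ring']: 
    for d in finder.landmark_of('wrist',t)[:1]: rep('net '+t+' %.2f'%d['p'],np.array(d['at']))
for a in sys.argv[2:]:
    u,v,z=map(float,a.split(',')); rep(a,hit(u,v,z))
save(sys.argv[1],cv2.resize(c['frame'][150:310,200:360],None,fx=3.7,fy=3.7,interpolation=cv2.INTER_CUBIC))
E
python3 meas.py m1 298.5,235,.112 284,223,.104 287,168,.104
```

```text
net pointer 0.67 [ 0.446  -0.0168  0.1134] ang -154.46 r 0.0853
net long_mark 0.56 [ 0.4585 -0.021   0.1035] ang -147.56 r 0.0764
net post 0.73 [ 0.4598 -0.0101  0.1501] ang -154.53 r 0.07
298.5,235,.112 [ 0.4497 -0.0171  0.112 ] ang -153.15 r 0.0822
284,223,.104 [ 0.4507 -0.0251  0.104 ] ang -148.03 r 0.0852
287,168,.104 [ 0.4266 -0.0411  0.104 ] ang -147.64 r 0.1141
```

View pics/m1.png

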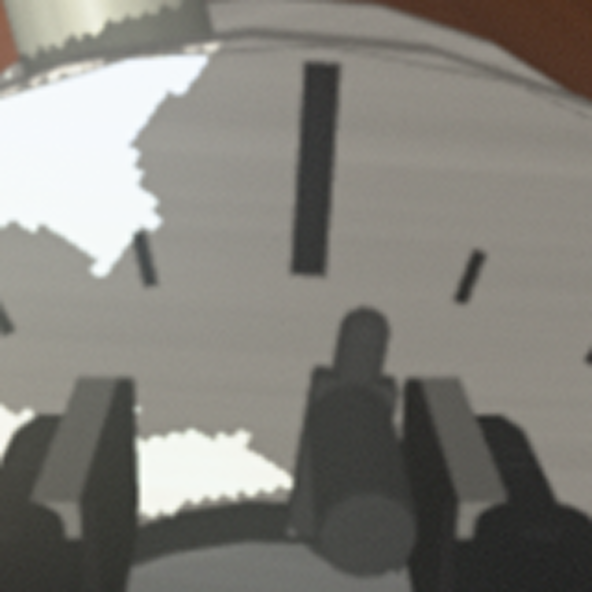

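The pointer tip is at about -153.4° and the long mark at about -147.5°, so I push about 6° more, slowly.

```bash

python3 -m crank '{"linear":[[-1,0,0],[-2,0,0],[-3,0,0],[-4,0,0],[-5,0,0],[-6,0,0],[-6.5,0,0],[-7,0,0],[-7,0,0],[-7,0,0]],"twist":[[0,0,-0.015],[0,0,-0.03],[0,0,-0.045],[0,0,-0.06],[0,0,-0.075],[0,0,-0.09],[0,0,-0.1],[0,0,-0.105],[0,0,-0.105],[0,0,-0.105]],"grip":[0.2,0.2,0.2,0.2,0.2,0.2,0.2,0.2,0.2,0.2]}'
python3 meas.py m2
```

```text
time: 11.25
tcp_pos: [0.4722, -0.0256, 0.1233]
eef_rot: [-3.141, 0.0, 2.307]
ft_force: [0.2, 2.2, -0.3]
gripper_width: 0.0343
net pointer 0.85 [ 0.4509 -0.0229  0.1112] ang -149.25 r 0.0839
net long_mark 0.75 [ 0.4587 -0.0202  0.1036] ang -147.99 r 0.0758
net post 0.67 [ 0.4663 -0.0161  0.1472] ang -147.52 r 0.0672
net ring 0.29 [ 0.4556 -0.0217  0.1053] ang -148.26 r 0.0793
```

View pics/m2.png

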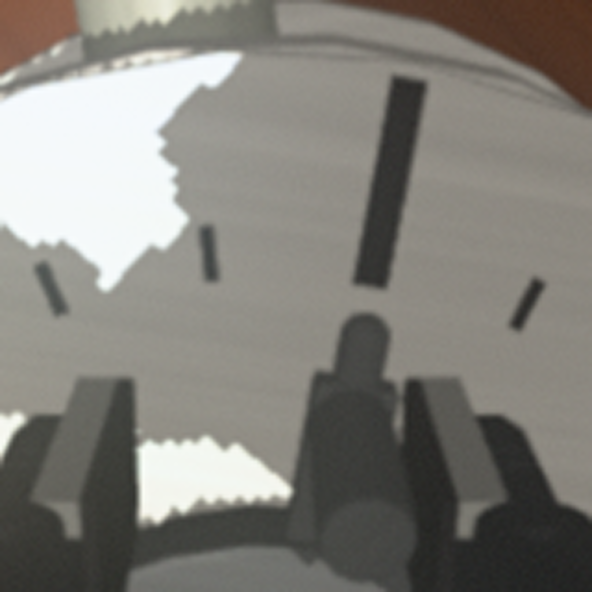

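```bash
python3 meas.py m3 298.9,235.4,.112 300.3,227.3,.104 310.3,171.6,.104
```

```text
net pointer 0.62 [ 0.4538 -0.0264  0.1112] ang -146.16 r 0.0833
net long_mark 0.64 [ 0.4556 -0.0216  0.1047] ang -148.32 r 0.0792
net post 0.91 [ 0.464  -0.0173  0.1509] ang -147.7 r 0.0698
298.9,235.4,.112 [ 0.4534 -0.0246  0.112 ] ang -147.33 r 0.0826
300.3,227.3,.104 [ 0.4513 -0.0248  0.104 ] ang -148.02 r 0.0846
310.3,171.6,.104 [ 0.4264 -0.0412  0.104 ] ang -147.61 r 0.1143
```

The pointer is at -147.3° and the mark at -147.7°, so it is set. I back off from the post, then rise.

```bash

python3 -m crank '{"linear":[[2,0,0],[5,0,0],[9,0,0],[10,0,0],[10,0,-10],[10,0,-30],[10,0,-55],[10,0,-80],[10,0,-100],[10,0,-100]],"twist":[[0,0,0],[0,0,0],[0,0,0],[0,0,0],[0,0,0],[0,0,0],[0,0,0],[0,0,0],[0,0,0],[0,0,0]],"grip":[0.2,0.2,0.2,0.2,0.2,0.2,0.2,0.2,0.2,0.2]}'
python3 meas.py m4
python3 - <<'E'
from h import *
c=viewer.read_camera('wrist');save('w6',c['frame'])
c=viewer.read_camera('top');save('t6',c['frame'])
print([(d['p'],d['at']) for d in finder.landmark_of('top','trigger_top')])
print('above', rel([.428,-.338,.12],90)); print(rel([.428,-.338,.12],135))
E
```

```text
time: 12.75
tcp_pos: [0.4666, -0.0184, 0.2262]
eef_rot: [3.139, 0.004, 2.307]
ft_force: [-0.6, -0.4, -1.0]
gripper_width: 0.0346
net pointer 0.84 [ 0.4537 -0.0225  0.1118] ang -148.48 r 0.0813
net long_mark 0.81 [ 0.4567 -0.021   0.1036] ang -148.27 r 0.078
net post 0.72 [ 0.4637 -0.017   0.1471] ang -148.04 r 0.0699
[(0.69, [0.4282, -0.3352, 0.0221]), (0.55, [0.5193, -0.3317, 0.0168]), (0.45, [0.3313, -0.3164, 0.0221])]
above (array([-212.1, -242.3,  102.8]), array([-0.001, -0.001,  0.736]))
(array([-212.1, -242.3,  102.8]), array([-0.001, -0.001, -0.049]))
```

View pics/w6.png

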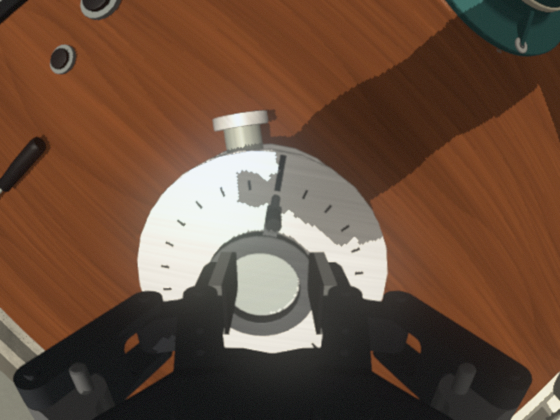

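View pics/t6.png

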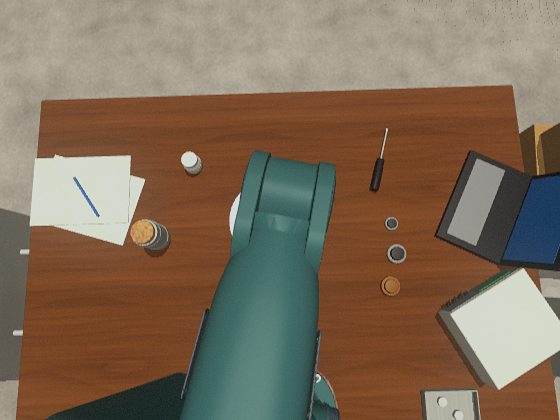

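The wrist view shows the pointer (275,205) in line with the long mark (281,170). The fingers are clear, so I shut them and go over the large black button.

```bash

python3 -m crank '{"linear":[[-18,-20,0],[-36,-40,0],[-54,-61,0],[-71,-81,0],[-88,-101,0],[-106,-121,0],[-124,-141,10],[-141,-161,25],[-159,-182,40],[-177,-202,60],[-194,-222,80],[-212,-242,100],[-212,-242,103],[-212,-242,103]],"twist":[[0,0,0],[0,0,0],[0,0,0],[0,0,0],[0,0,0],[0,0,0],[0,0,0],[0,0,0],[0,0,0],[0,0,0],[0,0,0],[0,0,0],[0,0,0],[0,0,0]],"grip":[0.2,0.4,0.6,0.8,1,1,1,1,1,1,1,1,1,1]}' 20
python3 - <<'E'
from h import *
o=monitor.get_obs(); T=np.eye(4); T[:3,:3]=Rn.from_euler('xyz',o['eef_rot']).as_matrix(); T[:3,3]=o['tcp_pos']
c=viewer.read_camera('wrist');save('w7',c['frame'])
print([(d['p'],d['at']) for d in finder.landmark_of('wrist','trigger_top')])
c=viewer.read_camera('scene');save('s7',c['frame'])
print([(d['p'],d['at']) for d in finder.landmark_of('scene','trigger_top')])
c=viewer.read_camera('top');save('t7',cv2.resize(c['frame'][160:280,220:330],None,fx=5,fy=5,interpolation=2))
E
```

```text
time: 14.55
tcp_pos: [0.428, -0.3374, 0.1195]
eef_rot: [3.141, -0.002, 2.306]
ft_force: [0.7, -0.5, 1.1]
gripper_width: 0.0001
[(0.85, [0.3387, -0.3149, 0.0239]), (0.84, [0.5164, -0.3268, 0.011]), (0.55, [0.4265, -0.339, 0.0239])]
[(0.66, [0.4267, -0.3401, 0.0245]), (0.54, [0.5169, -0.331, 0.012]), (0.43, [0.3306, -0.3147, 0.0267])]
```

View pics/w7.png

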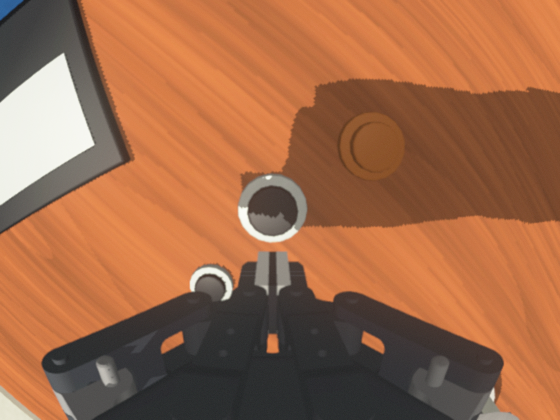

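View pics/t7.png

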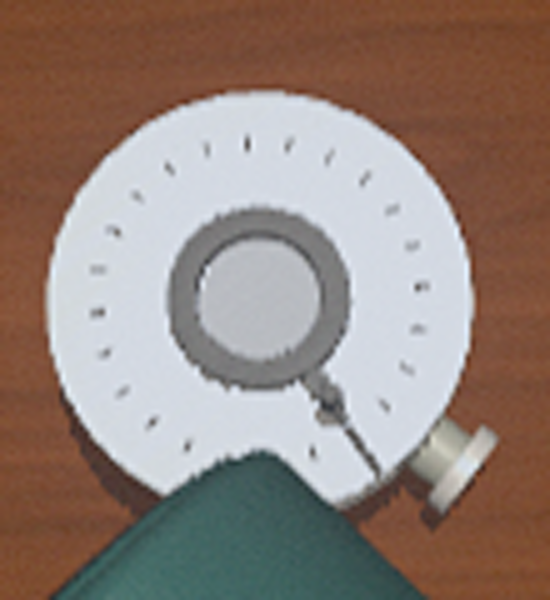

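View pics/s7.png

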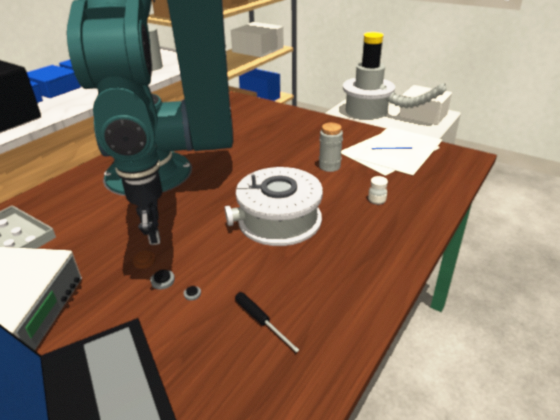

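The top crop shows the lever, its pointer and the long mark all in line. The wrist view shows the large black button (273,210) under the fingers. I press down.

```bash

python3 -m crank '{"linear":[[0,0,20],[0,0,45],[0,0,65],[0,0,80],[0,0,90],[0,0,94],[0,0,97],[0,0,99],[0,0,101],[0,0,103],[0,0,104],[0,0,104],[0,0,104]],"twist":[[0,0,0],[0,0,0],[0,0,0],[0,0,0],[0,0,0],[0,0,0],[0,0,0],[0,0,0],[0,0,0],[0,0,0],[0,0,0],[0,0,0],[0,0,0]],"grip":[1,1,1,1,1,1,1,1,1,1,1,1,1]}'
```

```text
time: 16.1
tcp_pos: [0.4288, -0.3379, 0.0165]
eef_rot: [3.141, 0.001, 2.307]
ft_force: [2.4, -0.3, 5.0]
gripper_width: 0.0001
```

```bash

python3 -m crank '{"linear":[[0,0,1],[0,0,2],[0,0,2],[0,0,2]],"twist":[[0,0,0],[0,0,0],[0,0,0],[0,0,0]],"grip":[1,1,1,1]}'
python3 -m crank '{"linear":[[0,0,-3],[0,0,-8],[0,0,-20],[0,0,-40],[0,0,-70],[0,0,-100],[0,0,-140],[0,0,-160],[0,0,-160]],"twist":[[0,0,0],[0,0,0],[0,0,0],[0,0,0],[0,0,0],[0,0,0],[0,0,0],[0,0,0],[0,0,0]],"grip":[1,1,1,1,1,1,1,1,1]}'
python3 - <<'E'
from h import *
for n in ['top','scene']:
    c=viewer.read_camera(n)
    if n=='top': save('t8',cv2.resize(c['frame'][150:300,130:420],None,fx=2.7,fy=2.7,interpolation=2))
    else: save('s8',c['frame'])
    for t in ['pointer','long_mark','trigger_top','flask','jar','screwdriver']:
        print(n,t,[(round(float(d['p']),2),np.round(d['at'],3).tolist()) for d in finder.landmark_of(n,t)])
E
```

```text
time: 16.5
tcp_pos: [0.4289, -0.338, 0.0156]
eef_rot: [3.141, 0.002, 2.307]
ft_force: [-2.8, 4.6, 26.5]
gripper_width: -0.0002
time: 17.4
tcp_pos: [0.4292, -0.3385, 0.1775]
eef_rot: [-3.141, 0.004, 2.307]
ft_force: [0.6, -0.8, -1.3]
gripper_width: 0.0
top pointer [(0.67, [0.453, -0.025, 0.114])]
top long_mark [(0.78, [0.454, -0.024, 0.106])]
top trigger_top [(0.65, [0.428, -0.338, 0.024]), (0.62, [0.52, -0.331, 0.016])]
top flask [(0.7, [0.498, 0.363, -0.002])]
top jar [(0.79, [0.716, 0.257, -0.004])]
top screwdriver [(0.59, [0.716, -0.313, -0.001])]
scene pointer [(0.72, [0.452, -0.02, 0.109])]
scene long_mark [(0.62, [0.454, -0.022, 0.111]), (0.57, [0.453, -0.024, 0.106])]
scene trigger_top [(0.76, [0.426, -0.338, 0.025]), (0.57, [0.517, -0.329, 0.013]), (0.56, [0.331, -0.313, 0.027])]
scene flask [(0.68, [0.495, 0.363, 0.001])]
scene jar [(0.95, [0.716, 0.259, -0.002])]
scene screwdriver [(0.92, [0.709, -0.316, 0.003]), (0.54, [0.523, 0.023, 0.001])]
```

View pics/t8.png

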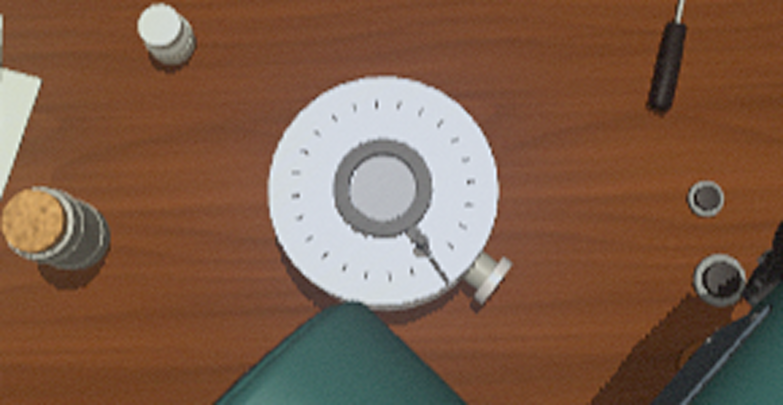

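The force rose from 5 N to 26 N at the end of travel, so the button hit its stop. It is up again and the pointer is still on the mark.

```bash
python3 -c "
from plant import job
print(job.hand_in())"
```

```text
the job is handed in; nothing more can be done
None
```

The lever is set to the long mark, the trigger was pressed and released, and the job is handed in; it reported no verdict.

- **Lever:** I pushed the post about 162° counter-clockwise with the inside of one open finger, then backed off before lifting. The wrist-camera pixel measurement put the pointer at -147.3° and the mark at about -147.7°. After the press, the top camera had them about 1–2 mm apart seen from above.
- **Disagreement on the lever:** single network readings differed by up to about 2° on the wrist camera, and the last scene-camera reading put the pointer 2–4.5 mm from the mark. I trusted the pixel measurement and the top camera.
- **Button:** I pressed the larger black button at about (0.428, -0.338) straight down to its stop. The force rose from 5 N to 26 N at a tip height of 15.6 mm. The button then came back up; its top was read at 24–25 mm afterwards.
- **Everything else:** flask, jar and screwdriver read within about 5 mm of their first positions, which is within the networks' error. The arm was clear of everything, with the fingertips about 0.18 m above the table.

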